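# Lock the test plate in the probe fixture with the slotted key

### The job

Take the flat-bladed key out of its stand and, with its blade in the slot of each clamp's head, turn both swing clamps of the brown fixture clockwise until they come up against their stops, tongues pointing straight across the ivory test plate. Turn the clamps only with the blade in the slot. Then put the key back in its stand, blade down and fully home, let go of it, and leave the other things on the bench where they are.

Things in the scene. Friction and masses are not known exactly. Their poses are not given: they have to be found in the camera images.
- key: flat-bladed key, 140 mm long, upright in the stand. Origin at the blade's tip, z up the shank. Blade 28 mm wide (x), 5 mm thick (y), 22 mm tall, its lowest 4 mm stepped down to 24 x 3 mm. Shank 14 mm thick up to z = 72 mm; round flange 48 mm across at 72 to 78 mm; grey handle 46 (x) by 22 mm (y) at 78 to 140 mm: close the fingers along y
- key_grip (a point): point in the middle of the key's handle, 112 mm above the blade tip; same axes as the key
- stand: aluminium block 64 x 64 x 80 mm with a square pocket 36 x 36 mm from its top down to a floor 4 mm above the table, fixed to the bench. Origin at the centre of its underside. The key hangs in it by its flange, which rests on the top rim with the blade tip 8 mm above the table
- stand_mouth (a point): centre of the pocket's mouth on top of the stand, 80 mm above the table
- fixture: brown base 150 (x) x 260 (y) x 25 mm fixed to the bench, ivory test plate 120 x 100 mm in the middle with its top at 36 mm, a clamp at y = +80 mm and at y = -80 mm. Origin at the centre of its underside
- clamp_a (a joint): The +y one of the fixture's two swing clamps, a steel hinge on an upright axis. Value in rad: 0 = swung fully out, 2.5 = end stop, tongue pointing straight across the test plate. It grows as the clamp turns clockwise seen from above; it is stiff (about 0.12 N m) and stays where it is left. It starts between 0 and 1.1.
- clamp_b (a joint): The -y one of the fixture's two swing clamps, a steel hinge on an upright axis. Value in rad: 0 = swung fully out, 2.5 = end stop, tongue pointing straight across the test plate. It grows as the clamp turns clockwise seen from above; it is stiff (about 0.12 N m) and stays where it is left. It starts between 0 and 1.1.
- slot_a (a point): centre of the mouth of the slot in clamp_a's oblong head (52 x 34 mm, top face 59.5 mm above the table); turns with the clamp. The slot is 34 mm long along this point's x axis, 8 mm wide along y, 14 mm deep, flat-bottomed. The tongue (18 mm wide, 8 mm thick, its top 14 mm below this point) reaches 50 mm from the axis along +x. z points up.
- slot_b (a point): centre of the mouth of the slot in clamp_b's oblong head (52 x 34 mm, top face 59.5 mm above the table); turns with the clamp. The slot is 34 mm long along this point's x axis, 8 mm wide along y, 14 mm deep, flat-bottomed. The tongue (18 mm wide, 8 mm thick, its top 14 mm below this point) reaches 50 mm from the axis along +x. z points up.
- standard: bystander: upright turned reference standard, 64 mm across, 98 mm tall, grey, ivory and brass; origin under its base
- coil: bystander: flat ivory coil former, ring 84 mm across, 22 mm thick; origin under its centre
- caliper: bystander: steel caliper 190 mm long lying flat along its x axis; origin under the middle of its bar
- probe: bystander: black and steel probe head standing on end, 40 mm across, 80 mm tall; origin under its base
- bottle: bystander: clear bottle 64 mm across, 160 mm tall; origin under its base
- weight: bystander: brass weight 52 mm across, 55 mm tall; origin under its base
Things that resemble listed ones, but are neither listed nor needed, are in the scene too. What is shaped like the key but orange or red is not meant.

How it is judged:
By the outcome, as a careful person would: the job done as asked, in the order asked, and still so for the second after the job is handed in, with the robot touching nothing.
It also fails if it takes over 72 s, if anything falls off the work surface, if the arm or the gripper's body presses on something with over 40 N, if the wrist force passes 120 N, or if a joint passes its speed limit or range.

### The arm

A 7-joint arm with a two-finger parallel gripper is mounted at the origin on the work surface. World frame = base frame: x ahead of the robot, y to its left, z up, the work surface at z = 0. Lengths are in mm, angles in rad, forces in N, time in s.
With the tool pointing down it reaches from about 400 to 875 mm from the base axis. Payload 4.4 kg.
Tool frame: the origin (TCP) lies at the very end of the fingers, on their centre line; the grasp point (between the pads) lies 19 mm behind it; z points along the fingers, y is the line along which they close (so a half turn about z gives the same grasp; the last joint's range is limited). The gripper opens to 85 mm and grips with 20 to 120 N. Pads are 22 mm wide; open, the fingers measure 114 mm over their backs; the gripper's body (76 mm by 85 mm) begins 54 mm behind the grasp point. The pads swing forward as they close: fully open they stand 13 mm farther back than shut.
Start: joints at [1.174, 0.628, 0.038, 1.517, -0.027, 0.996, -0.02], TCP at [211.148, -614.764, 231.313] pointing down, gripper open.
Joint ranges: [-3.06, 3.06], [-0.37, 2.12], [-1.25, 1.32], [0.18, 2.47], [-1.1, 4.24], [0.23, 1.98], [-2.94, 2.94]. Speed limits (rad/s): [2.57, 2.57, 3.14, 3.14, 3.14, 3.14, 3.14].

### API

Orientations are given as [roll, pitch, yaw] about the fixed x, y, z axes, in that order (R = Rz(yaw) Ry(pitch) Rx(roll)).
In Python, from cell import status, get_image, ctrl, models gives the robot as it stands.
- The arm moves only by the shell command python3 -m handwheel 'ROWS' [OPENING]. ROWS is JSON, a list of rows, each an object with "delta_pos": the shift along the world's x, y, z in cm, a list of three; "yaw": the turn about the world's z in rad. A call has 1 to 10 rows; each row shifts and turns the commanded pose from where the row before left it; what a row does not reach is not made up. A row lasts 1/12 s, in which the tool goes at most 41.7 mm and 7.16 degrees, less where a joint would pass 70% of its speed; a pose out of reach is approached as far as the arm can. A call is refused whole if a number of a shift passes 4.17 or a number of a turn 0.125, either way. A call with a gripper value outside its range is refused whole. OPENING is the opening, from -1 (shut) to 1 (fully open), set as the call begins (- or left out, the last holds). The fingers move at their own pace and stop on an object; the grip force is fixed at half the most. Time passes only in rows, so rows that do not move let the fingers close. It gives the time, the measured TCP pose, the force, the opening and the grip force at its end, in the units of the state.
- status.read_state(): the state, without advancing time (a new reading comes with each control period).
- get_image(name): name is "scene" or "top" or "wrist"; returns a dict with "color" (400x640x3 uint8, red, green, blue), "z_map" (400x640 float32, mm along the optical axis (not along the pixel's ray), 0 where there is no reading), "fx", "fy", "cx", "cy" (pixels), "position" and "rotation" of the camera in the world; the wrist camera has in their place "hand_eye" (4x4, takes a point from camera to tool coordinates, whose origin is the TCP and whose axes are the flange's). Camera axes: x right, y up, looking along -z (the intrinsics and any distortion apply to the point x, -y, -z); pixel columns grow to the right and rows downward; lengths in mm; the calibration is good to about 2 mm. A picture is of the moment at which its call begins: read the wrist's pose just before it.
- ctrl.finish_job(): hands the job in; it is judged then, once.
Trained networks look in a picture, given as the dict that the camera call returned (one of the last four; its "shot" number tells which), for a name from the list of things; names that differ only in an ending like _2 or _b are one class to them, and where a whole thing is asked for, a point or a joint stands for the part that bears it (a point fixed in the world has none). Each returns a list of dicts, best first, with "score" (0 to 1); they miss things now and then, are a little off and sometimes report something else, mostly with a low value. They report only what shows in the picture. A call takes as long as a camera call. They do not tell look-alikes from the thing itself.
- models.boxes_of(picture, name): "rect" ([left, top, right, bottom] in pixels, round what is visible of it).
The state is a dict: "clock": time; "qpos": joint angles; "qd": joint speeds; "tau": joint torques, N m; "eef_pos": TCP position; "tool_rot": TCP orientation; "force": force on the tool from outside, world axes, zero at the start; "torque": the same for the moment, N m; "width": finger opening in mm; "gripper_force": force on a finger pad.
Only numpy, scipy, OpenCV 4.12 (cv2) and the standard library are available. Lean on these libraries where they do the work, as an engineer would, in place of code of your own. Each camera call takes 0.05 s, during which the arm holds its last target. There are 200 camera calls.

## Working session

There is one attempt and no reset: what is moved stays moved. The work goes in short steps, Python scripts to look and compute and a shell command to move; the robot and the scene stay as the last step left them, time stands still between calls to the robot, and variables do not carry over. Pictures are saved under pics/ and viewed, at most 10 in all, crops included, and the job is handed in when it is done.

```bash
mkdir -p pics; ls; cat > h.py <<'E'
import numpy as np, cv2
from scipy.spatial.transform import Rotation as R
from cell import status, get_image, ctrl, models
def cloud(im, T=None):
    z=im["z_map"]; v,u=np.mgrid[:z.shape[0],:z.shape[1]]
    P=np.stack([(u-im["cx"])/im["fx"]*z, -(v-im["cy"])/im["fy"]*z, -z],-1)
    if T is None:
        r=np.array(im["rotation"]); r=r if r.shape==(3,3) else R.from_euler('xyz',r).as_matrix()
        W=P@r.T+np.array(im["position"])
    else: W=P@T[:3,:3].T+T[:3,3]
    W[z==0]=np.nan
    return W
E
python3 - <<'E'
from h import *
s=status.read_state(); print(s)
for n in ("scene","top"):
    im=get_image(n); cv2.imwrite(f"pics/{n}0.png",im["color"][:,:,::-1]); np.savez(f"{n}0.npz",W=cloud(im),c=im["color"])
    print(n,{k:im[k] for k in im if k not in("color","z_map")})
    for k in ("key","stand","fixture","clamp_a","slot_a"):
        try: print(k,[(np.round(b["rect"]).tolist(),round(b["score"],2)) for b in models.boxes_of(im,k)][:4])
        except Exception as e: print(k,e)
E
```

```text
pics
{'clock': 0.0, 'qpos': array([ 1.17418278,  0.62933297,  0.03845834,  1.51837179, -0.02700406,
        0.99629523, -0.02001513]), 'qd': array([ 2.29081011e-04, -2.59983514e-03, -5.68003127e-04,  7.44474691e-06,
        2.81984110e-03,  1.06181960e-03, -5.05762338e-04]), 'tau': array([-5.64154307e-04, -5.63392532e+01,  1.22614145e+00, -1.93446708e+01,
        1.10221416e-02,  1.05911450e-02, -3.52813356e-05]), 'eef_pos': array([ 210.9446175 , -614.15836244,  230.39670688]), 'tool_rot': array([-3.13970403e+00,  3.06071597e-05,  3.30782894e-01]), 'force': array([-0.14017311, -0.25634904, -0.27543366]), 'torque': array([0.0142717 , 0.04914643, 0.02458864]), 'gripper_force': 0.0, 'width': 85.39391736182411}
scene {'fx': 460.48583529421984, 'fy': 460.48583529421984, 'cx': 321.79875601331156, 'cy': 203.1293677490861, 'position': array([1519.84925483, -128.63337741, 1005.24427278]), 'rotation': array([0.81972579, 0.01167267, 1.49427143]), 'shot': 1}
key [([246.0, 224.0, 264.0, 264.0], 0.97), ([221.0, 200.0, 238.0, 228.0], 0.88), ([243.0, 176.0, 260.0, 213.0], 0.85), ([189.0, 185.0, 209.
[... 198 characters left out ...]
2), ([376.0, 200.0, 391.0, 220.0], 0.71)]
top {'fx': 427.844818742771, 'fy': 427.844818742771, 'cx': 314.13605973432686, 'cy': 199.16524779338917, 'position': array([ 421.4727554 ,  -66.74184776, 1273.8837812 ]), 'rotation': array([ 0.11406117, -0.00625748, -1.56033827]), 'shot': 2}
key [([433.0, 204.0, 455.0, 224.0], 0.75), ([371.0, 147.0, 388.0, 170.0], 0.72), ([397.0, 180.0, 418.0, 201.0], 0.66), ([375.0, 217.0, 398.0, 237.0], 0.59)]
stand [([385.0, 183.0, 417.0, 203.0], 0.65)]
fixture [([228.0, 172.0, 323.0, 242.0], 0.61)]
clamp_a [([238.0, 191.0, 258.0, 222.0], 0.76), ([290.0, 192.0, 317.0, 211.0], 0.59)]
slot_a [([238.0, 195.0, 253.0, 220.0], 0.6), ([418.0, 246.0, 448.0, 308.0], 0.42)]
```

```bash
python3 - <<'E'
import cv2,numpy as np
a=cv2.imread("pics/scene0.png"); b=cv2.imread("pics/top0.png")
A=cv2.resize(a[150:300,160:440],None,fx=2.85,fy=2,interpolation=2)[:, :798]
B=cv2.resize(b[130:280,210:470],None,fx=3.06,fy=2,interpolation=2)[:, :796]
w=min(A.shape[1],B.shape[1]); cv2.imwrite("pics/both.png",np.vstack([A[:,:w],B[:,:w]]))
E
```

```text
(no output)
```

View pics/both.png

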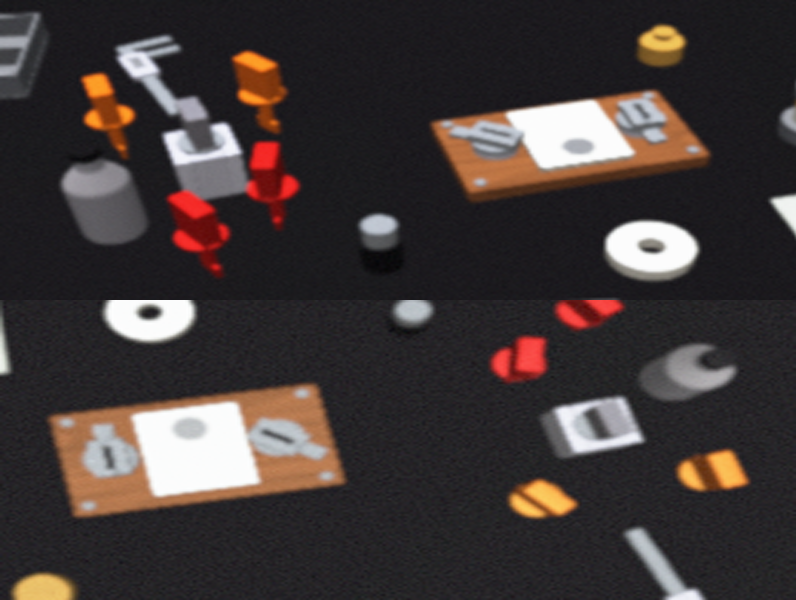

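View pics/top0.png

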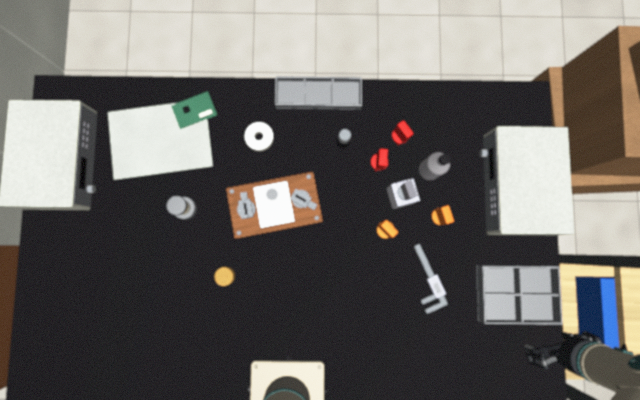

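The scene shows the grey key in the aluminium stand (top picture about (404,192)), two orange and two red look-alikes around it, and the fixture at about (275,205), with clamps at (246,207) and (303,200).

```bash
python3 - <<'E'
from h import *
for n in("top","scene"):
    d=np.load(n+"0.npz"); W=d["W"]; c=d["c"].astype(int)
    x,y,z=W[...,0],W[...,1],W[...,2]
    ok=np.isfinite(z)
    g=(abs(c[...,0]-c[...,1])<35)&(abs(c[...,1]-c[...,2])<35)
    def rect(m,t):
        P=W[m]; 
        if len(P)<5: print(n,t,len(P));return
        r=cv2.minAreaRect(P[:,:2].astype(np.float32)); print(n,t,len(P),"c",np.round(r[0],1),"sz",np.round(r[1],1),"ang",round(r[2],1),"z",np.round(np.nanpercentile(P[:,2],[5,50,95]),1),"mean",np.round(P.mean(0),1))
    reg=ok&(x>300)&(x<600)&(y<-200)&(y>-500)
    num,lab=cv2.connectedComponents((reg&(z>15)).astype(np.uint8))
    for i in range(1,num):
        if (lab==i).sum()>20: rect(lab==i,"obj%d col %s"%(i,np.round(c[lab==i].mean(0))))
    st=reg&g&(c.sum(-1)>200)
    rect(st&(abs(z-80)<6)&(abs(y+330)<80),"standtop"); rect(st&(abs(z-148)<7),"handletop")
    br=ok&(c[...,0]-c[...,2]>40)&(abs(z-25)<8)&(y>-150)&(y<250)&(x>300)&(x<600)
    rect(br,"base")
    iv=ok&(c.min(-1)>185)&(abs(z-36)<8)&(y>-150)&(y<250)&(x>300)&(x<600); rect(iv,"plate")
    num,lab=cv2.connectedComponents((ok&(z>50)&(z<70)&(y>-150)&(y<250)&(x>300)&(x<600)).astype(np.uint8))
    for i in range(1,num):
        if (lab==i).sum()>15: rect(lab==i,"head")
E
```

```text
top obj1 col [167. 167. 173.] 570 c [ 578.9 -329.8] sz [60.6 65.6] ang 15.5 z [ 31.1  83.2 149.6] mean [ 572.2 -319.9   95.3]
top obj2 col [200. 133.  59.] 308 c [ 512.7 -422.3] sz [45.7 34.1] ang 18.7 z [ 75.9 129.7 142.3] mean [ 512.5 -421.4  117. ]
top obj3 col [221. 157.  72.] 258 c [ 474.2 -272. ] sz [44.6 44.3] ang 0.8 z [ 75.8 136.9 142.9] mean [ 472.8 -268.5  118.3]
top standtop 208 c [ 578.2 -330.6] sz [58.5 64.6] ang 15.3 z [75.6 80.3 85.2] mean [ 568.1 -322.4   80.4]
top handletop 139 c [ 580.7 -329.7] sz [45.4 23.1] ang 19.7 z [143.8 147.8 151.6] mean [ 579.4 -328.8  147.7]
top base 1770 c [457.4  50.6] sz [284.4 295.3] ang 0.4 z [20.4 24.9 29.3] mean [519.1  56.5  24.9]
top plate 1345 c [548.   38.8] sz [120.2 218.4] ang 10.5 z [32.2 36.1 40.6] mean [543.5  44.8  36.2]
top head 192 c [563.4 -34.2] sz [52.2 34.7] ang 60.3 z [53.9 58.9 62.8] mean [562.8 -34.5  58.7]
top head 196 c [532.8 120.8] sz [54.3 37. ] ang 11.1 z [54.2 59.2 63.9] mean [531.1 121.7  59.1]
top head 68 c [338.5 182.1] sz [22.3 25. ] ang 1.3 z [52.1 55.4 59.1] mean [339.  183.   55.7]
scene obj1 col [16
[... 505 characters left out ...]
21 c [ 580.4 -329.7] sz [57.7 63.9] ang 15.4 z [77.4 80.5 85.2] mean [ 576.8 -326.3   80.9]
scene handletop 74 c [ 582.3 -329.6] sz [42.  22.1] ang 18.3 z [145.5 148.  150.4] mean [ 581.8 -329.4  148. ]
scene base 873 c [461.4  56.3] sz [276.9 304.3] ang 0.0 z [20.8 24.8 28.9] mean [534.   64.9  24.8]
scene plate 808 c [540.7  44.5] sz [183.2 135.5] ang 54.0 z [32.6 35.9 39.2] mean [546.3  46.3  35.9]
scene head 35 c [344.7 182.9] sz [19.9 28.7] ang 80.7 z [50.9 54.7 57.8] mean [345.4 183.1  54.6]
scene head 157 c [536.2 123. ] sz [55.4 35.6] ang 13.9 z [51.3 58.6 62. ] mean [538.6 122.6  58.1]
scene head 184 c [567.7 -33. ] sz [52.3 40.2] ang 59.3 z [52.7 58.3 62.3] mean [570.5 -33.1  58. ]
```

```bash
R='{"delta_pos":[2.9,2.25,0.2],"yaw":0}'; python3 - <<'E'
from h import *
d=np.load("top0.npz"); W=d["W"]
for n,(u0,v0,u1,v1) in dict(red1=(371,147,388,170),red2=(390,120,413,145),bottle=(418,150,452,180)).items():
    P=W[v0:v1,u0:u1].reshape(-1,3); P=P[P[:,2]>60]
    if len(P): r=cv2.minAreaRect(P[:,:2].astype(np.float32)); print(n,len(P),np.round(r[0]),np.round(r[1]),P[:,2].max())
E
python3 -m handwheel '[{"delta_pos":[3.0,2.3,0.2],"yaw":0},{"delta_pos":[3.0,2.3,0.2],"yaw":0},{"delta_pos":[3.0,2.3,0.2],"yaw":0},{"delta_pos":[3.0,2.3,0.2],"yaw":0},{"delta_pos":[3.0,2.3,0.2],"yaw":0},{"delta_pos":[3.0,2.3,0.2],"yaw":0},{"delta_pos":[3.0,2.3,0.2],"yaw":0},{"delta_pos":[3.0,2.3,0.2],"yaw":0},{"delta_pos":[3.0,2.3,0.2],"yaw":0},{"delta_pos":[3.0,2.3,0.2],"yaw":0}]' 0.1
```

```text
red1 270 [ 667. -256.] [45. 47.] 146.24888836214018
red2 309 [ 743. -314.] [46. 34.] 144.34622807491905
bottle 497 [ 658. -416.] [62. 55.] 166.4049394962483
clock: 1.43
eef_pos: [512.5, -383.4, 251.6]
tool_rot: [3.141, -0.0, 0.331]
force: [0.5, -0.3, -1.2]
width: 47.0
gripper_force: 0.0
```

```bash
python3 -m handwheel '[{"delta_pos":[3.4,2.2,0],"yaw":-0.01},{"delta_pos":[2.4,2.2,0],"yaw":-0.01},{"delta_pos":[0,0,0],"yaw":0},{"delta_pos":[0,0,0],"yaw":0}]'
cat >> h.py <<'E'
def wrist():
    s=status.read_state(); im=get_image("wrist")
    T=np.eye(4); T[:3,:3]=R.from_euler('xyz',s["tool_rot"]).as_matrix(); T[:3,3]=s["eef_pos"]
    return im,cloud(im,T@np.array(im["hand_eye"])),s
def rect(P,t):
    if len(P)<5: print(t,len(P));return
    r=cv2.minAreaRect(P[:,:2].astype(np.float32)); print(t,len(P),"c",np.round(r[0],1),"sz",np.round(r[1],1),"ang",round(r[2],1),"z",np.round(np.nanpercentile(P[:,2],[5,50,95]),1),"mean",np.round(P.mean(0),1))
E
python3 - <<'E'
from h import *
im,W,s=wrist(); print(s["eef_pos"],s["tool_rot"],np.array(im["hand_eye"]).round(2))
cv2.imwrite("pics/w1.png",im["color"][:,:,::-1]); np.savez("w1.npz",W=W,c=im["color"])
c=im["color"].astype(int)
g=(c.max(-1)-c.min(-1)<40)&np.isfinite(W[...,2])&(abs(W[...,0]-581)<50)&(abs(W[...,1]+329)<50)
rect(W[g&(abs(W[...,2]-148)<5)],"handle"); rect(W[g&(abs(W[...,2]-80)<4)],"stand")
E
```

```text
clock: 1.77
eef_pos: [571.2, -337.8, 250.9]
tool_rot: [-3.141, -0.001, 0.316]
force: [-1.1, -1.2, -0.9]
width: 46.9
gripper_force: 0.0
[ 571.22372296 -337.79569398  250.93544786] [-3.14055268e+00 -8.42027359e-04  3.16196903e-01] [[   0.      0.95    0.31   79.1 ]
 [   1.     -0.     -0.     -0.25]
 [  -0.      0.31   -0.95 -141.82]
 [   0.      0.      0.      1.  ]]
handle 1698 c [ 584.3 -327.1] sz [46.2 21.8] ang 18.5 z [144.9 146.9 148. ] mean [ 585.6 -326.9  146.8]
stand 2311 c [ 584.4 -327.3] sz [64.4 63.8] ang 15.9 z [77.9 79.1 80.5] mean [ 590.  -325.7   79.2]
```

View pics/w1.png

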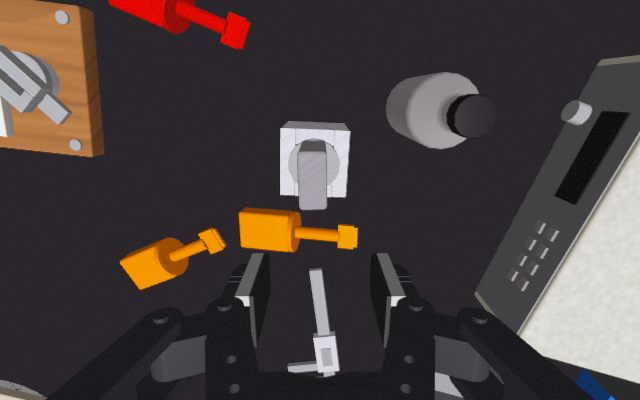

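The wrist view shows the grey key upright in the stand at (315,175), lined up with the fingers. The orange and red look-alikes now appear to be lying down, so I'll check the top view.

```bash
python3 - <<'E'
from h import *
im=get_image("top"); W=cloud(im); cv2.imwrite("pics/top1.png",cv2.resize(im["color"][90:330,340:560,::-1],None,fx=2.5,fy=2.5))
c=im["color"].astype(int); m=((c[...,0]-c[...,2])>80)&(W[...,1]<-150)&(W[...,0]<900)&(W[...,2]>5)
n,l=cv2.connectedComponents(m.astype(np.uint8))
for i in range(1,n):
    if (l==i).sum()>20: rect(W[l==i],str(i))
E
```

```text
1 485 c [ 803.6 -394.5] sz [ 50.8 138. ] ang 36.7 z [20.  30.5 42.5] mean [ 807.9 -404.1   31.1]
2 221 c [ 673.9 -192.7] sz [83.6 44.5] ang 89.9 z [26.6 37.1 45.1] mean [ 672.1 -188.5   36.6]
3 531 c [ 486.3 -338.2] sz [ 45.9 139.1] ang 18.0 z [21.4 30.7 42.8] mean [ 481.8 -325.    31.5]
4 541 c [ 413.1 -207. ] sz [ 46. 144.] ang 46.1 z [20.7 30.7 43.3] mean [ 401.6 -197.7   31.3]
```

View pics/top1.png

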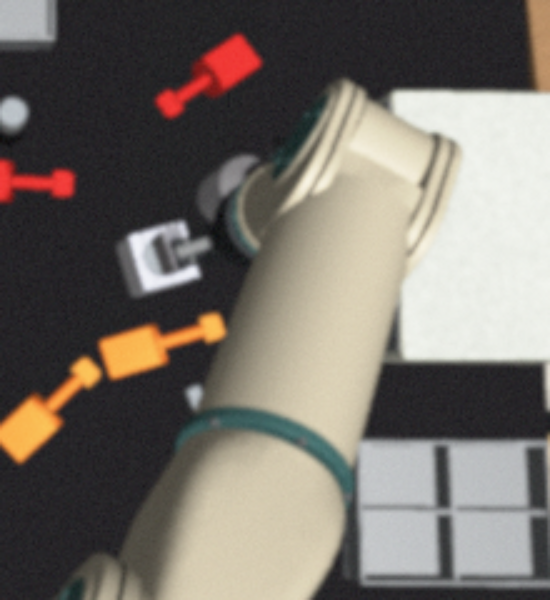

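The look-alikes toppled on their own, since they stood unsupported on their blades, and no contact force was recorded. The way to the key is clear, so I'm descending.

```bash
python3 -m handwheel '[{"delta_pos":[1.2,1.0,0],"yaw":0.006},{"delta_pos":[0,0,-3],"yaw":0},{"delta_pos":[0,0,-3],"yaw":0},{"delta_pos":[0,0,-3],"yaw":0},{"delta_pos":[0,0,-3],"yaw":0},{"delta_pos":[0,0,-2],"yaw":0},{"delta_pos":[0,0,-1.4],"yaw":0},{"delta_pos":[0,0,0],"yaw":0},{"delta_pos":[0,0,0],"yaw":0}]'
python3 -m handwheel '[{"delta_pos":[0,0,0],"yaw":0},{"delta_pos":[0,0,0],"yaw":0},{"delta_pos":[0,0,0],"yaw":0},{"delta_pos":[0,0,0],"yaw":0},{"delta_pos":[0,0,0],"yaw":0},{"delta_pos":[0,0,0],"yaw":0}]' -1
```

```text
clock: 2.62
eef_pos: [580.5, -331.4, 96.9]
tool_rot: [-3.141, 0.001, 0.315]
force: [0.3, 0.6, 0.8]
width: 47.2
gripper_force: 0.0
clock: 3.12
eef_pos: [582.1, -331.2, 99.1]
tool_rot: [3.14, -0.002, 0.317]
force: [-0.4, 0.7, 6.5]
width: 21.4
gripper_force: 59.6
```

```bash
python3 -m handwheel '[{"delta_pos":[0,0,0.5],"yaw":0},{"delta_pos":[0,0,1.5],"yaw":0},{"delta_pos":[0,0,3],"yaw":0},{"delta_pos":[0,0,3],"yaw":0},{"delta_pos":[0,0,2.5],"yaw":0},{"delta_pos":[0,0,1],"yaw":0},{"delta_pos":[0,0,0],"yaw":0}]'
python3 - <<'E'
from h import *
im,W,s=wrist(); print(s["eef_pos"],s["tool_rot"],s["force"],s["width"])
cv2.imwrite("pics/w2.png",im["color"][:,:,::-1]); np.savez("w2.npz",W=W,c=im["color"],z=im["z_map"])
E
```

```text
clock: 3.7
eef_pos: [582.5, -331.7, 215.2]
tool_rot: [3.138, -0.004, 0.317]
force: [1.3, -0.3, -2.4]
width: 21.5
gripper_force: 59.0
[ 582.51299162 -331.66828938  215.19304898] [ 3.13755123 -0.0036984   0.31669134] [ 1.30527267 -0.33735294 -2.42822116] 21.487137086738834
```

View pics/w2.png

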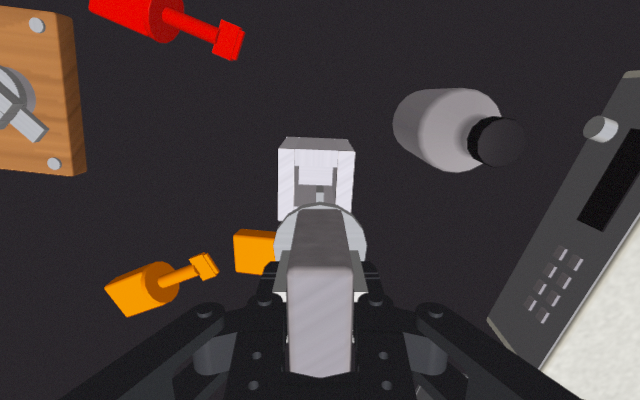

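The key is held upright and out of the stand; the flange is visible at (320,240) and the handle's top face at (320,320). Next I'll measure its pose in the hand.

```bash
cat > inhand.py <<'E'
from h import *
def inhand(im):
    L=cloud(im,np.array(im["hand_eye"],float))
    c=im["color"].astype(int); g=np.isfinite(L[...,2])&(abs(L[...,0])<60)&(abs(L[...,1])<40)
    z=L[...,2]
    top=g&(z>-75)&(z<-40)&(abs(L[...,1])<12)&(abs(L[...,0])<45)
    rect(L[top],"handletop(tool)")
    fl=g&(z>0)&(z<30)&(L[...,0]>5); rect(L[fl],"flange")
    P=L[fl]; 
    if len(P)<20: return
    # rim: outermost points -> circle fit of radius 24
    zz=np.median(P[:,2]); P=P[abs(P[:,2]-zz)<2]
    h=cv2.convexHull(P[:,:2].astype(np.float32))[:,0]
    h=h[h[:,0]>8]
    from scipy.optimize import least_squares
    r=least_squares(lambda q:np.hypot(h[:,0]-q[0],h[:,1]-q[1])-24,[0,0],loss="soft_l1"); print("flange z",zz,"centre",r.x,"rms",np.sqrt(np.mean(r.fun**2)))
E
python3 - <<'E'
from inhand import *
im,W,s=wrist(); inhand(im)
E
```

```text
handletop(tool) 8710 c [ 5.4 -0. ] sz [44.2 24. ] ang 0.1 z [-73.5 -47.8 -44.4] mean [  9.3  -0.1 -50.6]
flange 1704 c [16.3 -0.1] sz [47.2 22.5] ang 89.9 z [ 2.4 14.  17.3] mean [18.1 -0.2 12.6]
flange z 14.006058688648906 centre [ 3.39003182 -0.29819714] rms 0.1430835139570849
```

```bash
python3 -m handwheel '[{"delta_pos":[-0.6,2.0,0],"yaw":0},{"delta_pos":[-1.2,3.7,0],"yaw":0},{"delta_pos":[-1.2,3.7,0],"yaw":0},{"delta_pos":[-1.2,3.7,0],"yaw":0},{"delta_pos":[-1.2,3.7,0],"yaw":0},{"delta_pos":[-1.2,3.7,0],"yaw":0},{"delta_pos":[-1.2,3.7,0],"yaw":0},{"delta_pos":[-1.2,3.7,0],"yaw":0},{"delta_pos":[-1.2,3.7,0],"yaw":0},{"delta_pos":[-1.0,3.0,0],"yaw":0}]'
python3 -m handwheel '[{"delta_pos":[0,0,0],"yaw":0},{"delta_pos":[0,0,0],"yaw":0},{"delta_pos":[0,0,0],"yaw":0}]'
cat >> inhand.py <<'E'
def heads(W,c):
    ok=np.isfinite(W[...,2])&(W[...,0]>450)&(W[...,0]<640)&(W[...,1]>-90)&(W[...,1]<190)
    P={}
    m=ok&(abs(W[...,2]-58.5)<4)&(c.max(-1).astype(int)-c.min(-1)<40)
    n,l,st,_=cv2.connectedComponentsWithStats(m.astype(np.uint8))
    for i in range(1,n):
        if st[i,4]>300:
            Q=W[l==i]; rect(Q,"head")
            # slot: points inside head's rectangle lying deeper, around its centre
            r=cv2.minAreaRect(Q[:,:2].astype(np.float32)); b=cv2.boxPoints(r); 
            ce=np.array(r[0]); d=np.hypot(W[...,0]-ce[0],W[...,1]-ce[1])
            s=ok&(d<20)&(W[...,2]<55)&(W[...,2]>40); rect(W[s]," slotpts")
            s=ok&(d<20)&(c.sum(-1)<200); rect(W[s]," dark")
    pl=ok&(c.min(-1)>170)&(abs(W[...,2]-36)<4); rect(W[pl],"plate")
E
python3 - <<'E'
from inhand import *
im,W,s=wrist(); print(s["eef_pos"],s["tool_rot"]); heads(W,im["color"]); inhand(im)
cv2.imwrite("pics/w3.png",im["color"][:,:,::-1]); np.savez("w3.npz",W=W,c=im["color"])
E
```

```text
clock: 4.63
eef_pos: [466.2, 18.0, 210.5]
tool_rot: [-3.14, 0.004, 0.319]
force: [0.1, -0.5, -1.8]
width: 21.1
gripper_force: 59.4
clock: 4.88
eef_pos: [468.5, 14.6, 211.2]
tool_rot: [3.141, 0.002, 0.317]
force: [0.5, -0.2, -2.1]
width: 21.6
gripper_force: 59.6
[468.46885107  14.57998076 211.18096599] [3.14137965e+00 2.43041776e-03 3.16795439e-01]
head 2544 c [535.1 125.2] sz [52.  34.5] ang 11.9 z [57.  58.5 59.8] mean [535.9 125.1  58.4]
 slotpts 538 c [536.8 117.8] sz [34.2 24.6] ang 12.6 z [44.  45.8 54.1] mean [536.1 122.7  47.3]
 dark 219 c [534.8 127.3] sz [33.5  4.9] ang 12.2 z [44.1 45.1 46.3] mean [534.7 127.1  45.2]
head 2359 c [567.2 -31.4] sz [52.2 34.4] ang 60.6 z [57.2 58.7 60. ] mean [567.5 -30.6  58.6]
 slotpts 469 c [560.3 -28. ] sz [33.5 24.1] ang 59.7 z [44.2 45.6 53.4] mean [564.8 -31.2  46.8]
 dark 226 c [567.7 -33. ] sz [31.3  5.4] ang 60.3 z [44.2 45.4 46.6] mean [567.8 -33.   45.4]
plate 14600 c [551.1  46.9] sz [119.6  99.7] ang 11.6 z [33.9 35.2 36.4] mean [552.   47.3  35.2]
handletop(tool) 8719 c [ 5.6 -0. ] sz [43.6 24. ] ang 0.0 z [-73.4 -47.9 -44.5] mean [  9.3  -0.1 -50.7]
flange 1713 c [16.3 -0. ] sz [47.3 22.5] ang 89.9 z [ 2.3 13.9 17.2] mean [18.  -0.1 12.5]
flange z 13.91838471060231 centre [ 3.32968956 -0.09107799] rms 0.1517073106941592
```

View pics/w3.png

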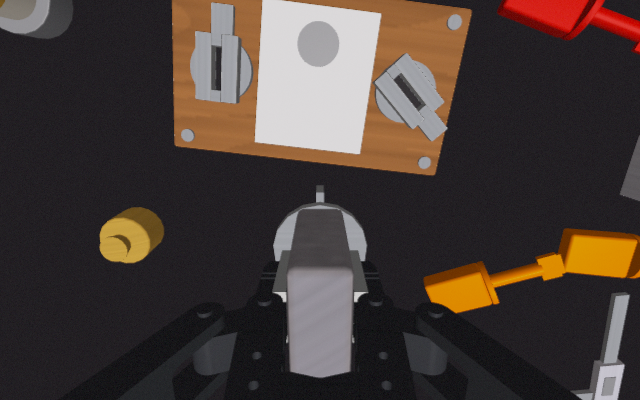

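The wrist view shows clamp A's slot at (217,68), near the image vertical, and clamp B's slot at (410,93). Head and plate sizes and their 80 mm offsets agree with the given dimensions. I'll turn half round and look again from the other side to cancel the hand-eye error.

```bash
python3 -m handwheel '[{"delta_pos":[0.6,0.5,0],"yaw":0.121},{"delta_pos":[0.6,0.5,0],"yaw":0.121},{"delta_pos":[0.6,0.5,0],"yaw":0.121},{"delta_pos":[0.6,0.5,0],"yaw":0.121},{"delta_pos":[0.6,0.5,0],"yaw":0.121},{"delta_pos":[0.6,0.5,0],"yaw":0.121},{"delta_pos":[0.6,0.5,0],"yaw":0.121},{"delta_pos":[0.6,0.5,0],"yaw":0.121},{"delta_pos":[0.6,0.5,0],"yaw":0.121},{"delta_pos":[0.6,0.5,0],"yaw":0.121}]'
python3 -m handwheel '[{"delta_pos":[0.6,0.5,0],"yaw":0.121},{"delta_pos":[0.6,0.5,0],"yaw":0.121},{"delta_pos":[0.6,0.5,0],"yaw":0.121},{"delta_pos":[0.6,0.5,0],"yaw":0.121},{"delta_pos":[0.6,0.5,0],"yaw":0.121},{"delta_pos":[0.6,0.5,0],"yaw":0.121},{"delta_pos":[0.6,0.5,0],"yaw":0.121},{"delta_pos":[0.6,0.5,0],"yaw":0.121},{"delta_pos":[0.6,0.5,0],"yaw":0.121},{"delta_pos":[0.6,0.5,0],"yaw":0.121}]'
python3 -m handwheel '[{"delta_pos":[0.6,0.5,0],"yaw":0.121},{"delta_pos":[0.6,0.5,0],"yaw":0.121},{"delta_pos":[0.6,0.5,0],"yaw":0.121},{"delta_pos":[0.6,0.5,0],"yaw":0.121},{"delta_pos":[0.6,0.5,0],"yaw":0.121},{"delta_pos":[0,0,0],"yaw":0},{"delta_pos":[0,0,0],"yaw":0},{"delta_pos":[0,0,0],"yaw":0}]'
python3 - <<'E'
from inhand import *
im,W,s=wrist(); print(s["eef_pos"],s["tool_rot"],s["qpos"]); heads(W,im["color"]); inhand(im)
s=status.read_state(); print(s["eef_pos"],s["tool_rot"])
E
```

```text
clock: 5.77
eef_pos: [529.7, 63.1, 211.5]
tool_rot: [-3.141, 0.001, 1.529]
force: [0.6, 0.7, -2.8]
width: 21.5
gripper_force: 59.6
clock: 6.6
eef_pos: [589.9, 112.7, 211.2]
tool_rot: [-3.14, -0.001, 2.739]
force: [-0.9, -0.1, -2.4]
width: 21.3
gripper_force: 59.6
clock: 7.27
eef_pos: [618.9, 138.4, 211.5]
tool_rot: [-3.141, -0.002, -2.946]
force: [-0.8, -0.6, -1.9]
width: 21.1
gripper_force: 59.6
[618.91527027 138.40871605 211.48210675] [-3.14085978e+00 -1.74590215e-03 -2.94646156e+00] [ 0.17337918  0.73295624 -0.7731034   1.57001951  0.56070269  1.07394172
  1.02008802]
head 2504 c [567.  -31.5] sz [53.  34.4] ang 60.3 z [56.5 58.7 60. ] mean [566.4 -31.   58.6]
 slotpts 514 c [559.7 -29.3] sz [32.5 24.9] ang 61.8 z [44.3 46.5 54.2] mean [562.6 -32.1  47.9]
 dark 141 c [567.6 -35.1] sz [29.3  3.7] ang 60.8 z [44.4 45.5 46.7] mean [567.6 -35.   45.6]
head 2301 c [535.1 125.1] sz [51.8 34. ] ang 12.2 z [57.4 58.6 59.8] mean [534.3 124.9  58.6]
 slotpts 496 c [534.8 125. ] sz [32.4 39. ] ang 45.6 z [44.1 45.2 46.5] mean [534.4 124.4  45.4]
 dark 367 c [534.9 125.5] sz [33.6  7. ] ang 11.3 z [44.3 45.3 46.4] mean [535.1 125.4  45.3]
plate 14605 c [551.1  46.6] sz [119.5  99.9] ang 11.5 z [34.  35.2 36.5] mean [544.9  45.6  35.2]
handletop(tool) 8724 c [ 5.1 -0. ] sz [43.6 24. ] ang 0.0 z [-73.4 -48.  -44.6] mean [  9.    0.1 -50.7]
flange 1691 c [16.1  0.1] sz [22.2 47.2] ang 0.0 z [ 2.3 13.9 17.2] mean [17.9  0.  12.5]
flange z 13.885667616542747 centre [ 2.99916652 -0.00506643] rms 0.16198671489427668
[618.88769429 138.71710332 211.75996056] [-3.14074101e+00 -1.29657715e-03 -2.94540071e+00]
```

Both views agree to 0.3 mm, so the wrist calibration is good: slot A is at (535.1, 125.1), slot B at (567.1, −31.5), and the key sits 3.2 mm forward in the tool frame. Moving over slot A.

```bash
python3 -m handwheel '[{"delta_pos":[-2.7,-0.45,0],"yaw":0.014},{"delta_pos":[-2.7,-0.43,0],"yaw":0},{"delta_pos":[-2.67,-0.4,0],"yaw":0},{"delta_pos":[0,0,-2],"yaw":0},{"delta_pos":[0,0,-2],"yaw":0},{"delta_pos":[0,0,-1.2],"yaw":0},{"delta_pos":[0,0,0],"yaw":0},{"delta_pos":[0,0,0],"yaw":0},{"delta_pos":[0,0,0],"yaw":0}]'
python3 - <<'E'
from h import *
import time
a=[]
for i in range(4):
    get_image("top"); s=status.read_state(); a.append(np.r_[s["eef_pos"],s["tool_rot"]])
a=np.array(a);print(a.round(3)); print(np.abs(a).mean(0))
E
```

```text
clock: 8.07
eef_pos: [539.2, 127.9, 161.1]
tool_rot: [3.141, 0.001, -2.928]
force: [-0.6, -0.2, -2.7]
width: 21.5
gripper_force: 59.7
[[ 5.39226e+02  1.27980e+02  1.61218e+02  3.14100e+00  2.00000e-03
  -2.92800e+00]
 [ 5.39225e+02  1.27887e+02  1.61261e+02  3.14100e+00  2.00000e-03
  -2.92800e+00]
 [ 5.39098e+02  1.27837e+02  1.61163e+02  3.14100e+00  2.00000e-03
  -2.92800e+00]
 [ 5.39003e+02  1.27694e+02  1.61054e+02  3.14100e+00  1.00000e-03
  -2.92800e+00]]
[5.39138209e+02 1.27849318e+02 1.61173844e+02 3.14130221e+00
 1.61498128e-03 2.92773958e+00]
```

```bash
python3 -m handwheel '[{"delta_pos":[-0.08,-0.2,-0.3],"yaw":0},{"delta_pos":[0,0,0],"yaw":0},{"delta_pos":[0,0,0],"yaw":0},{"delta_pos":[0,0,0],"yaw":0}]'; python3 -m handwheel '[{"delta_pos":[0,0,0],"yaw":0},{"delta_pos":[0,0,0],"yaw":0}]'
python3 - <<'E'
from inhand import *
im,W,s=wrist(); print(s["eef_pos"],s["tool_rot"]); heads(W,im["color"]); inhand(im)
cv2.imwrite("pics/w4.png",im["color"][:,:,::-1])
E
```

```text
clock: 8.6
eef_pos: [537.6, 125.4, 157.3]
tool_rot: [3.142, -0.0, -2.928]
force: [0.5, -0.9, -2.5]
width: 20.9
gripper_force: 59.7
clock: 8.77
eef_pos: [537.7, 125.5, 157.4]
tool_rot: [3.141, 0.0, -2.927]
force: [0.9, 0.9, -1.7]
width: 21.1
gripper_force: 59.7
[537.72722186 125.52168599 157.36481272] [ 3.14147816e+00  1.36337721e-04 -2.92742312e+00]
head 2934 c [567.  -31.3] sz [52.6 35.7] ang 60.2 z [56.  58.8 59.9] mean [565.6 -30.9  58.6]
 slotpts 633 c [560.1 -28.9] sz [33.  25.4] ang 61.2 z [44.5 49.9 54.5] mean [561.3 -29.4  49.7]
 dark 0
head 1544 c [524.9 123. ] sz [32.2 34.1] ang 10.8 z [57.4 58.7 59.8] mean [522.4 122.6  58.7]
 slotpts 304 c [525.2 123.1] sz [32.4 39.1] ang 11.6 z [43.6 45.4 52.2] mean [522.1 122.5  46.3]
 dark 10455 c [530.  124.1] sz [21.2 40. ] ang 12.5 z [200.1 232.7 242.8] mean [523.8 122.8 226.5]
plate 15738 c [551.2  47. ] sz [119.9  99.6] ang 11.7 z [34.2 35.4 36.5] mean [543.3  44.5  35.4]
handletop(tool) 8707 c [ 5.3 -0. ] sz [43.7 24. ] ang 0.0 z [-73.4 -48.1 -44.7] mean [  9.    0.1 -50.7]
flange 1690 c [16.2 -0. ] sz [22.3 47.3] ang 0.0 z [ 2.4 13.8 17.2] mean [17.8  0.  12.5]
flange z 13.837062356601123 centre [ 3.01755263 -0.05713866] rms 0.1951529298899559
```

View pics/w4.png

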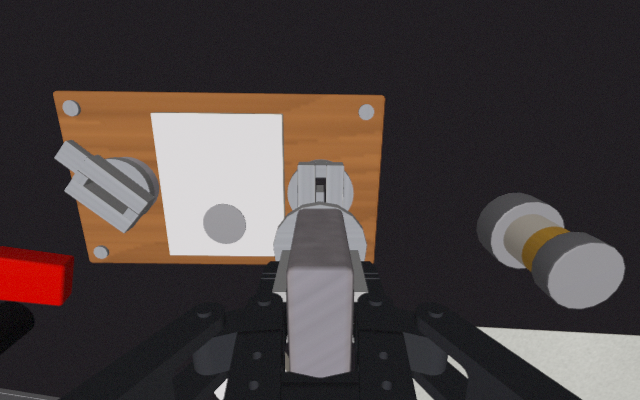

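The blade end at (320,200) lines up with clamp A's slot, so I'm inserting it.

```bash
python3 -m handwheel '[{"delta_pos":[0.03,0.03,-0.5],"yaw":0},{"delta_pos":[0,0,-0.3],"yaw":0},{"delta_pos":[0,0,-0.3],"yaw":0},{"delta_pos":[0,0,0],"yaw":0}]';python3 -m handwheel '[{"delta_pos":[0,0,-0.3],"yaw":0},{"delta_pos":[0,0,-0.3],"yaw":0},{"delta_pos":[0,0,-0.15],"yaw":0},{"delta_pos":[0,0,0],"yaw":0},{"delta_pos":[0,0,0],"yaw":0}]'
```

```text
clock: 9.15
eef_pos: [537.4, 125.5, 145.4]
tool_rot: [-3.141, -0.002, -2.927]
force: [0.1, -0.4, -2.6]
width: 21.3
gripper_force: 59.7
clock: 9.57
eef_pos: [537.9, 125.8, 138.7]
tool_rot: [3.142, -0.0, -2.927]
force: [0.2, 0.5, -1.4]
width: 21.5
gripper_force: 59.7
```

The blade is in with no resistance. Now I'll turn clamp A clockwise while the TCP orbits the clamp axis.

```bash
python3 -m handwheel '[{"delta_pos":[0,-0.034,0],"yaw":-0.1},{"delta_pos":[0,-0.034,0],"yaw":-0.12},{"delta_pos":[0,-0.034,0],"yaw":-0.12},{"delta_pos":[-0.01,-0.034,0],"yaw":-0.12},{"delta_pos":[-0.01,-0.034,0],"yaw":-0.12},{"delta_pos":[-0.01,-0.034,0],"yaw":-0.12},{"delta_pos":[-0.02,-0.034,0],"yaw":-0.12},{"delta_pos":[0,0,0],"yaw":0}]'; python3 -c "
from h import *;print(status.read_state()['torque'])"
python3 -m handwheel '[{"delta_pos":[-0.03,-0.02,0],"yaw":-0.12},{"delta_pos":[-0.03,-0.02,0],"yaw":-0.12},{"delta_pos":[-0.03,-0.02,0],"yaw":-0.12},{"delta_pos":[-0.035,-0.02,0],"yaw":-0.12},{"delta_pos":[-0.035,-0.02,0],"yaw":-0.12},{"delta_pos":[-0.035,0,0],"yaw":-0.12},{"delta_pos":[0,0,0],"yaw":0}]'; python3 -c "
from h import *;print(status.read_state()['torque'])"
```

```text
clock: 10.23
eef_pos: [537.4, 123.5, 138.9]
tool_rot: [-3.141, 0.001, 2.533]
force: [-0.5, 0.0, -3.4]
width: 21.4
gripper_force: 59.5
[ 0.0049185  -0.01509552  0.01983127]
clock: 10.82
eef_pos: [535.5, 122.3, 138.9]
tool_rot: [3.141, 0.001, 1.816]
force: [0.5, -0.4, -3.7]
width: 21.3
gripper_force: 59.6
[-0.19637231 -0.10819586  0.01589254]
```

```bash
python3 -m handwheel '[{"delta_pos":[-0.03,0,0],"yaw":-0.1},{"delta_pos":[0,0,0],"yaw":-0.05},{"delta_pos":[0,0,0],"yaw":0}]'; python3 -c "
from h import *;print(status.read_state()['torque'])"
python3 -m handwheel '[{"delta_pos":[0,0,0],"yaw":-0.05},{"delta_pos":[0,0,0],"yaw":0}]'; python3 - <<'E'
from inhand import *
im,W,s=wrist(); print(s["torque"],s["tool_rot"],s["eef_pos"]); heads(W,im["color"])
inhand(im); cv2.imwrite("pics/w5.png",im["color"][:,:,::-1])
E
```

```text
clock: 11.07
eef_pos: [535.2, 122.3, 138.9]
tool_rot: [-3.141, 0.0, 1.67]
force: [-0.0, -0.6, -2.6]
width: 21.2
gripper_force: 59.7
[-0.26640352 -0.08431887  0.07427766]
clock: 11.23
eef_pos: [535.1, 122.3, 138.9]
tool_rot: [-3.141, 0.0, 1.621]
force: [-1.0, -0.8, -1.9]
width: 21.1
gripper_force: 59.8
[-0.28765914  0.01966589  0.29026957] [-3.14129377e+00  3.82397196e-04  1.62055535e+00] [535.07389525 122.25266395 138.85737599]
head 1527 c [532.6 136.6] sz [34.1 29.7] ang 11.5 z [57.3 58.6 59.8] mean [532.6 140.5  58.6]
 slotpts 309 c [532.5 137.7] sz [39.7 27.6] ang 11.1 z [42.9 45.9 54. ] mean [533.4 142.1  47.3]
 dark 10267 c [532.9 130.3] sz [39.9 21.8] ang 2.3 z [181.8 214.2 224.2] mean [531.4 136.7 209. ]
plate 2846 c [551.3  47.9] sz [119.8 100. ] ang 12.1 z [34.3 35.4 36.5] mean [576.   75.3  35.4]
handletop(tool) 8687 c [ 5.5 -0. ] sz [43.6 24. ] ang 0.0 z [-73.4 -48.  -44.6] mean [  9.3  -0.  -50.6]
flange 1704 c [16.3  0.2] sz [22.5 47.6] ang 0.0 z [ 2.3 13.8 17.2] mean [18.   0.1 12.5]
flange z 13.825048877050648 centre [3.25119805 0.04231524] rms 0.16447195960877167
```

View pics/w5.png

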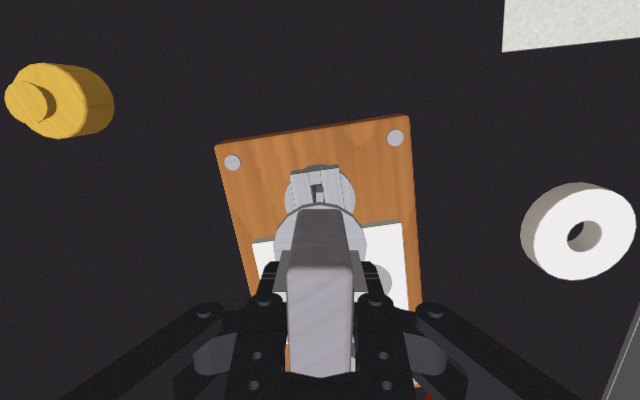

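Clamp A's head is at 11.5° (slot at 101.5°), the torque is rising, and its tongue lies across the plate at (320,210). I'll press once more, recentre the blade and lift.

```bash
python3 -m handwheel '[{"delta_pos":[0,0,0],"yaw":-0.04},{"delta_pos":[0,0,0],"yaw":0}]'; python3 -c "
from h import *;print(status.read_state()['torque'])"
python3 -m handwheel '[{"delta_pos":[0,0,0],"yaw":0.12},{"delta_pos":[0.04,0,0],"yaw":0.07},{"delta_pos":[0,0,0],"yaw":0},{"delta_pos":[0,0,0],"yaw":0}]'; python3 -c "
from h import *;print(status.read_state()['torque'])"
python3 -m handwheel '[{"delta_pos":[0,0,0.5],"yaw":0},{"delta_pos":[0,0,1.5],"yaw":0},{"delta_pos":[0,0,2],"yaw":0},{"delta_pos":[0,0,0],"yaw":0}]'
```

```text
clock: 11.45
eef_pos: [535.0, 122.2, 138.8]
tool_rot: [-3.141, 0.001, 1.581]
force: [-0.1, -1.2, -2.1]
width: 21.2
gripper_force: 60.1
[-0.39792531  0.07928037  0.74160635]
clock: 11.78
eef_pos: [535.7, 122.6, 138.8]
tool_rot: [3.141, -0.001, 1.765]
force: [0.6, -0.3, -2.7]
width: 21.1
gripper_force: 59.7
[-0.04219937 -0.02824099 -0.009707  ]
clock: 12.12
eef_pos: [537.8, 123.4, 182.2]
tool_rot: [3.135, -0.001, 1.765]
force: [-0.7, -0.1, -2.0]
width: 21.6
gripper_force: 59.9
```

```bash
python3 -m handwheel '[{"delta_pos":[0.16,-0.76,0],"yaw":0.121},{"delta_pos":[0.16,-0.76,0],"yaw":0.121},{"delta_pos":[0.16,-0.76,0],"yaw":0.121},{"delta_pos":[0.16,-0.76,0],"yaw":0.121},{"delta_pos":[0.16,-0.76,0],"yaw":0.121},{"delta_pos":[0.16,-0.76,0],"yaw":0.121},{"delta_pos":[0.16,-0.76,0],"yaw":0.121},{"delta_pos":[0.16,-0.76,0],"yaw":0.121},{"delta_pos":[0.16,-0.76,0],"yaw":0.121},{"delta_pos":[0.16,-0.76,0],"yaw":0.121}]'
python3 -m handwheel '[{"delta_pos":[0.16,-0.76,0],"yaw":0.122},{"delta_pos":[0.16,-0.76,0],"yaw":0.122},{"delta_pos":[0.16,-0.76,0],"yaw":0.122},{"delta_pos":[0.16,-0.76,0],"yaw":0.122},{"delta_pos":[0.16,-0.76,0],"yaw":0.122},{"delta_pos":[0.16,-0.76,0],"yaw":0.122},{"delta_pos":[0.16,-0.76,0],"yaw":0.122},{"delta_pos":[0.16,-0.76,0],"yaw":0.122},{"delta_pos":[0.16,-0.76,0],"yaw":0.122},{"delta_pos":[0.16,-0.76,0],"yaw":0.122}]'
python3 -m handwheel '[{"delta_pos":[0,0,0],"yaw":0},{"delta_pos":[0,0,0],"yaw":0},{"delta_pos":[0,0,0],"yaw":0}]'
python3 - <<'E'
from inhand import *
im,W,s=wrist(); print(s["qpos"],s["tool_rot"],s["eef_pos"]); heads(W,im["color"]); inhand(im)
E
```

```text
clock: 12.95
eef_pos: [551.5, 46.0, 178.3]
tool_rot: [3.142, -0.0, 2.981]
force: [-0.4, -0.2, -3.5]
width: 21.4
gripper_force: 59.7
clock: 13.78
eef_pos: [567.4, -30.2, 178.2]
tool_rot: [3.141, -0.0, -2.082]
force: [0.5, -0.4, -2.7]
width: 21.8
gripper_force: 59.7
clock: 14.03
eef_pos: [567.3, -29.0, 178.6]
tool_rot: [3.141, 0.0, -2.09]
force: [-0.2, -0.3, -3.0]
width: 21.5
gripper_force: 59.7
[ 0.58810237  0.76367842 -0.98573675  1.78900039  0.74622092  1.01309539
  1.92631246] [ 3.14088909e+00  2.69494810e-04 -2.09027965e+00] [567.29952958 -29.04997263 178.56422465]
head 1562 c [563.8 -38. ] sz [38.4 33.6] ang 61.2 z [57.5 58.7 59.7] mean [562.3 -40.2  58.6]
 slotpts 295 c [563.7 -38.3] sz [36.5 36. ] ang 14.0 z [43.9 45.2 51.1] mean [563.4 -40.9  45.8]
 dark 9584 c [565.7 -34.6] sz [25.9 39.8] ang 60.5 z [219.8 253.7 263.9] mean [562.8 -42.3 246.5]
head 437 c [531.2 105.2] sz [22.8 45.6] ang 59.7 z [55.4 58.2 59.4] mean [533.9 103.9  57.9]
 slotpts 549 c [529.4 101.6] sz [23.7 39.6] ang 63.5 z [41.9 45.1 53.9] mean [532.7 100.2  46.5]
 dark 0
plate 7205 c [532.5  48.6] sz [ 84.5 111.6] ang 11.4 z [34.  35.1 36.2] mean [524.3  41.1  35.1]
handletop(tool) 8696 c [5. 0.] sz [43.8 24. ] ang 0.0 z [-73.3 -48.  -44.6] mean [  8.9   0.  -50.6]
flange 1690 c [16.1 -0.2] sz [47.4 22.2] ang 90.0 z [ 2.1 13.9 17.1] mean [17.9 -0.1 12.5]
flange z 13.91687245204669 centre [ 3.06411545 -0.10851993] rms 0.19542105125304843
```

```bash
python3 -m handwheel '[{"delta_pos":[0.14,0.03,-1],"yaw":0},{"delta_pos":[0,0,-1.15],"yaw":0},{"delta_pos":[0,0,0],"yaw":0},{"delta_pos":[0,0,0],"yaw":0},{"delta_pos":[0,0,0],"yaw":0},{"delta_pos":[0,0,0],"yaw":0}]'
```

```text
clock: 14.58
eef_pos: [569.2, -29.1, 157.5]
tool_rot: [-3.141, 0.0, -2.087]
force: [0.2, -0.0, -2.3]
width: 21.3
gripper_force: 59.6
```

```bash
python3 -m handwheel '[{"delta_pos":[-0.04,0.04,-0.4],"yaw":0},{"delta_pos":[0,0,-0.3],"yaw":0},{"delta_pos":[0,0,-0.4],"yaw":0},{"delta_pos":[0,0,0],"yaw":0}]';python3 -m handwheel '[{"delta_pos":[0,0,-0.3],"yaw":0},{"delta_pos":[0,0,-0.3],"yaw":0},{"delta_pos":[0,0,-0.15],"yaw":0},{"delta_pos":[0,0,0],"yaw":0},{"delta_pos":[0,0,0],"yaw":0}]'
```

```text
clock: 14.92
eef_pos: [568.0, -29.2, 145.4]
tool_rot: [3.14, -0.001, -2.088]
force: [-0.1, 0.6, -3.1]
width: 21.4
gripper_force: 59.6
clock: 15.33
eef_pos: [568.6, -28.9, 138.7]
tool_rot: [3.141, -0.0, -2.087]
force: [-0.3, 0.1, -2.6]
width: 21.2
gripper_force: 59.6
```

```bash
python3 -m handwheel '[{"delta_pos":[0.024,-0.024,0],"yaw":-0.105},{"delta_pos":[0.024,-0.024,0],"yaw":-0.105},{"delta_pos":[0.024,-0.024,0],"yaw":-0.105},{"delta_pos":[0.024,-0.024,0],"yaw":-0.105},{"delta_pos":[0.024,-0.024,0],"yaw":-0.105},{"delta_pos":[0.008,-0.032,0],"yaw":-0.105},{"delta_pos":[0.008,-0.032,0],"yaw":-0.105},{"delta_pos":[0.008,-0.032,0],"yaw":-0.105},{"delta_pos":[0.008,-0.032,0],"yaw":-0.105},{"delta_pos":[0.008,-0.032,0],"yaw":-0.105}]'
python3 -m handwheel '[{"delta_pos":[-0.008,-0.032,0],"yaw":-0.105},{"delta_pos":[-0.008,-0.032,0],"yaw":-0.105},{"delta_pos":[-0.008,-0.032,0],"yaw":-0.105},{"delta_pos":[-0.008,-0.032,0],"yaw":-0.105},{"delta_pos":[-0.008,-0.032,0],"yaw":-0.105},{"delta_pos":[-0.024,-0.024,0],"yaw":-0.105},{"delta_pos":[-0.024,-0.024,0],"yaw":-0.105},{"delta_pos":[-0.024,-0.024,0],"yaw":-0.105},{"delta_pos":[-0.024,-0.024,0],"yaw":-0.105},{"delta_pos":[-0.024,-0.024,0],"yaw":-0.105}]'
python3 -m handwheel '[{"delta_pos":[-0.037,-0.008,0],"yaw":-0.09},{"delta_pos":[-0.037,-0.008,0],"yaw":-0.09},{"delta_pos":[-0.037,-0.008,0],"yaw":-0.09},{"delta_pos":[-0.037,-0.008,0],"yaw":-0.09},{"delta_pos":[-0.037,-0.008,0],"yaw":-0.09},{"delta_pos":[0,0,0],"yaw":0},{"delta_pos":[0,0,0],"yaw":0}]'
python3 - <<'E'
from inhand import *
im,W,s=wrist(); print(s["torque"],s["tool_rot"],s["eef_pos"]); heads(W,im["color"]); inhand(im)
E
```

```text
clock: 16.17
eef_pos: [570.1, -31.5, 138.7]
tool_rot: [3.141, -0.0, 3.142]
force: [0.7, -0.3, -4.4]
width: 21.6
gripper_force: 59.4
clock: 17.0
eef_pos: [568.5, -34.3, 138.7]
tool_rot: [3.142, -0.0, 2.092]
force: [0.7, -0.5, -4.6]
width: 21.2
gripper_force: 59.4
clock: 17.58
eef_pos: [567.0, -34.6, 138.8]
tool_rot: [3.141, 0.0, 1.649]
force: [1.7, -0.4, -4.2]
width: 21.4
gripper_force: 59.4
[-0.15593577 -0.31298235  0.02036134] [3.14107139e+00 3.16367859e-05 1.64893097e+00] [567.0051249  -34.64059985 138.82282089]
head 1528 c [564.6 -19.8] sz [34. 29.] ang 11.3 z [57.3 58.7 59.8] mean [564.5 -16.3  58.6]
 slotpts 485 c [563.7 -16.2] sz [39.6 32.1] ang 14.8 z [43.8 45.2 53.9] mean [563.5 -10.5  46.5]
 dark 10836 c [564.9 -21.4] sz [39.9 27.6] ang 8.3 z [177.  213.8 224.2] mean [563.9 -19.8 207.3]
plate 22531 c [550.9  46.8] sz [119.8  99.9] ang 11.5 z [34.  35.2 36.4] mean [547.8  49.3  35.2]
handletop(tool) 8693 c [5.6 0. ] sz [43.8 24. ] ang 0.0 z [-73.4 -48.  -44.6] mean [  9.4   0.  -50.6]
flange 1691 c [16.3  0.2] sz [47.3 22.5] ang 90.0 z [ 2.4 13.8 17.1] mean [18.   0.2 12.5]
flange z 13.836339834650431 centre [3.29123863 0.14341233] rms 0.21491514154751673
```

```bash
python3 -m handwheel '[{"delta_pos":[0,0,0],"yaw":-0.04},{"delta_pos":[0,0,0],"yaw":-0.035},{"delta_pos":[0,0,0],"yaw":0}]'; python3 -c "
from h import *;s=status.read_state();print(s['torque'])
if abs(s['torque'][2])<.4: print('LOW')"
```

```text
clock: 17.88
eef_pos: [566.9, -34.7, 138.8]
tool_rot: [3.141, 0.0, 1.575]
force: [0.7, -0.4, -4.2]
width: 21.7
gripper_force: 59.7
[-0.19954031 -0.23118712  0.81405284]
```

Torque has risen to 0.81 N m, so clamp B is firmly against its stop. Next: recentre, lift and check.

```bash
python3 -m handwheel '[{"delta_pos":[0,0,0],"yaw":0.12},{"delta_pos":[0.06,0,0],"yaw":0.07},{"delta_pos":[0,0,0],"yaw":0},{"delta_pos":[0,0,0],"yaw":0}]'
python3 -m handwheel '[{"delta_pos":[0,0,0.5],"yaw":0},{"delta_pos":[0,0,1.5],"yaw":0},{"delta_pos":[0,0,3],"yaw":0},{"delta_pos":[0,0,2.5],"yaw":0},{"delta_pos":[0,0,0],"yaw":0},{"delta_pos":[-0.5,-3,0],"yaw":-0.12},{"delta_pos":[-0.5,-3,0],"yaw":-0.12},{"delta_pos":[0,0,0],"yaw":0},{"delta_pos":[0,0,0],"yaw":0}]'
python3 - <<'E'
from inhand import *
im,W,s=wrist(); print(s["tool_rot"],s["eef_pos"]); heads(W,im["color"])
cv2.imwrite("pics/w6.png",im["color"][:,:,::-1])
E
```

```text
clock: 18.22
eef_pos: [567.2, -34.9, 138.9]
tool_rot: [-3.142, -0.001, 1.759]
force: [0.8, 0.4, -1.9]
width: 21.2
gripper_force: 59.8
clock: 18.97
eef_pos: [556.4, -97.6, 213.6]
tool_rot: [-3.141, 0.002, 1.516]
force: [-0.5, 0.9, -2.1]
width: 21.2
gripper_force: 59.8
[-3.14059691e+00  1.52270994e-03  1.51592416e+00] [556.40697429 -97.60376746 213.57549107]
head 2151 c [567.  -31.5] sz [34. 52.] ang 11.4 z [57.4 58.7 59.9] mean [567.  -30.7  58.7]
 slotpts 457 c [567.1 -31.5] sz [39.2 32.6] ang 42.2 z [43.9 45.3 47. ] mean [566.9 -31.5  45.4]
 dark 0
plate 9886 c [553.5  33.9] sz [120.1  73.8] ang 11.5 z [33.9 35.2 36.5] mean [549.5  28.2  35.2]
```

View pics/w6.png

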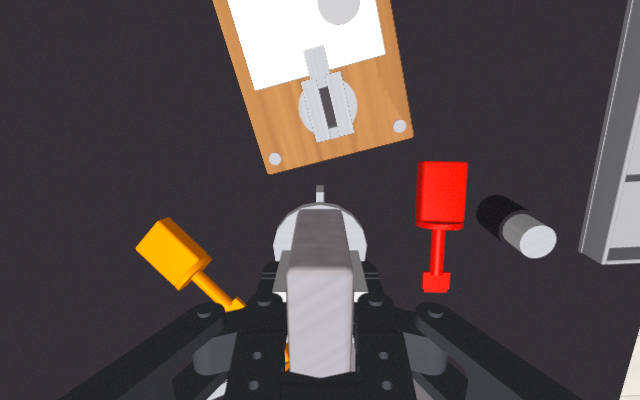

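Clamp B's tongue points straight across the plate at (318,65) and its head is at 11.4°, square with the fixture. Moving back to the stand.

```bash
python3 -m handwheel '[{"delta_pos":[0.1,-1.5,0],"yaw":-0.124},{"delta_pos":[0.15,-2.1,0],"yaw":-0.124},{"delta_pos":[0.15,-2.1,0],"yaw":-0.124},{"delta_pos":[0.15,-2.3,0],"yaw":-0.124},{"delta_pos":[0.15,-2.5,0],"yaw":-0.124},{"delta_pos":[0.1,-2.5,0],"yaw":-0.124},{"delta_pos":[0,-2.5,0],"yaw":-0.124},{"delta_pos":[-0.5,-2.5,0],"yaw":-0.124},{"delta_pos":[-1,-2.5,0],"yaw":-0.124},{"delta_pos":[-1,-2.5,0],"yaw":-0.124}]'
python3 -m handwheel '[{"delta_pos":[-0.5,-1,0],"yaw":0},{"delta_pos":[0,0,0],"yaw":0},{"delta_pos":[0,0,0],"yaw":0}]'
python3 - <<'E'
from inhand import *
im,W,s=wrist(); print(s["tool_rot"],s["eef_pos"]); inhand(im)
g=np.isfinite(W[...,2])&(abs(W[...,0]-584)<50)&(abs(W[...,1]+327)<50)&(abs(W[...,2]-79)<4)
rect(W[g],"stand")
E
```

```text
clock: 19.85
eef_pos: [541.0, -324.0, 213.3]
tool_rot: [-3.14, -0.001, 0.278]
force: [-0.6, -0.3, -1.5]
width: 21.1
gripper_force: 59.8
clock: 20.1
eef_pos: [535.8, -333.5, 213.4]
tool_rot: [-3.14, -0.001, 0.283]
force: [0.9, 0.1, -1.9]
width: 21.2
gripper_force: 59.8
[-3.13982111e+00 -6.65989748e-04  2.83426875e-01] [ 535.83866144 -333.46761519  213.41889683]
handletop(tool) 8718 c [5.3 0. ] sz [44. 24.] ang 0.0 z [-73.4 -47.9 -44.6] mean [  9.3  -0.1 -50.6]
flange 1716 c [16.4 -0.1] sz [22.7 47.3] ang 0.0 z [ 2.5 14.  17.2] mean [18.  -0.2 12.6]
flange z 13.987355939191474 centre [ 3.39296387 -0.25237896] rms 0.1621905501300613
stand 4387 c [ 584.5 -327.1] sz [63.8 64.2] ang 16.2 z [77.8 79.1 80.3] mean [ 585.8 -326.6   79.1]
```

```bash
python3 -m handwheel '[{"delta_pos":[2.3,0.3,0],"yaw":0},{"delta_pos":[2.25,0.25,0],"yaw":0},{"delta_pos":[0,0,-1.5],"yaw":0},{"delta_pos":[0,0,-1.5],"yaw":0},{"delta_pos":[0,0,0],"yaw":0},{"delta_pos":[0,0,0],"yaw":0},{"delta_pos":[0,0,0],"yaw":0},{"delta_pos":[0,0,0],"yaw":0}]'
```

```text
clock: 20.82
eef_pos: [581.7, -329.2, 185.0]
tool_rot: [3.141, -0.002, 0.282]
force: [-0.1, 0.3, -1.5]
width: 21.2
gripper_force: 59.7
```

```bash
python3 -m handwheel '[{"delta_pos":[-0.04,0.12,-1],"yaw":0},{"delta_pos":[0,0,-1.5],"yaw":0},{"delta_pos":[0,0,-2],"yaw":0},{"delta_pos":[0,0,-2],"yaw":0},{"delta_pos":[0,0,-1],"yaw":0},{"delta_pos":[0,0,-0.5],"yaw":0},{"delta_pos":[0,0,0],"yaw":0},{"delta_pos":[0,0,0],"yaw":0}]'
```

```text
clock: 21.48
eef_pos: [580.9, -328.6, 104.4]
tool_rot: [3.141, -0.001, 0.281]
force: [0.3, 0.5, -2.2]
width: 21.9
gripper_force: 59.8
```

```bash
python3 -m handwheel '[{"delta_pos":[0,0,-0.2],"yaw":0},{"delta_pos":[0,0,-0.15],"yaw":0},{"delta_pos":[0,0,0],"yaw":0}]'; python3 -m handwheel '[{"delta_pos":[0,0,-0.1],"yaw":0},{"delta_pos":[0,0,0],"yaw":0}]';  python3 -m handwheel '[{"delta_pos":[0,0,-0.1],"yaw":0},{"delta_pos":[0,0,0],"yaw":0}]'
```

```text
clock: 21.73
eef_pos: [580.7, -328.4, 100.8]
tool_rot: [3.141, -0.001, 0.281]
force: [-0.3, 0.3, -2.8]
width: 21.6
gripper_force: 59.8
clock: 21.9
eef_pos: [580.5, -328.3, 99.5]
tool_rot: [3.141, -0.0, 0.281]
force: [0.0, 0.9, -3.2]
width: 21.4
gripper_force: 59.8
clock: 22.07
eef_pos: [580.6, -328.3, 99.2]
tool_rot: [3.141, -0.0, 0.281]
force: [-1.8, 0.6, 3.0]
width: 21.5
gripper_force: 60.5
```

The flange has touched the rim, so I'm releasing and backing off.

```bash
python3 -m handwheel '[{"delta_pos":[0,0,0],"yaw":0},{"delta_pos":[0,0,0],"yaw":0},{"delta_pos":[0,0,0],"yaw":0},{"delta_pos":[0,0,0],"yaw":0},{"delta_pos":[0,0,0],"yaw":0},{"delta_pos":[0,0,0],"yaw":0}]' 0.1
python3 -m handwheel '[{"delta_pos":[0,0,1],"yaw":0},{"delta_pos":[0,0,2],"yaw":0},{"delta_pos":[0,0,3],"yaw":0},{"delta_pos":[0,0,3],"yaw":0},{"delta_pos":[0,0,3],"yaw":0},{"delta_pos":[0,0,2],"yaw":0},{"delta_pos":[-1.5,-0.5,0],"yaw":0},{"delta_pos":[-1.5,-0.5,0],"yaw":0},{"delta_pos":[0,0,0],"yaw":0},{"delta_pos":[0,0,0],"yaw":0}]'
python3 - <<'E'
from inhand import *
im,W,s=wrist(); print(s["eef_pos"],s["force"])
c=im["color"].astype(int)
g=(c.max(-1)-c.min(-1)<40)&np.isfinite(W[...,2])&(abs(W[...,0]-584)<50)&(abs(W[...,1]+327)<50)
rect(W[g&(abs(W[...,2]-148)<6)],"handle"); rect(W[g&(abs(W[...,2]-80)<3)],"stand"); rect(W[g&(abs(W[...,2]-86)<3)],"flange")
cv2.imwrite("pics/w7.png",im["color"][:,:,::-1])
t=get_image("top"); V=cloud(t); heads(V,t["color"]); 
E
```

```text
clock: 22.57
eef_pos: [580.5, -328.2, 98.2]
tool_rot: [-3.142, -0.0, 0.281]
force: [0.3, 0.4, 1.3]
width: 46.9
gripper_force: 0.0
clock: 23.4
eef_pos: [550.1, -338.8, 239.2]
tool_rot: [3.141, -0.001, 0.279]
force: [0.5, -0.4, -0.7]
width: 47.0
gripper_force: 0.0
[ 550.09910147 -338.84087397  239.17945065] [ 0.52246566 -0.36738832 -0.6543211 ]
handle 2001 c [ 584.2 -327. ] sz [45.5 21.7] ang 16.4 z [145.  146.9 148.1] mean [ 585.1 -326.9  146.8]
stand 2590 c [ 584.5 -327.2] sz [63.9 64.2] ang 15.9 z [77.8 79.1 80.3] mean [ 590.1 -325.7   79.1]
flange 749 c [ 586.6 -326.7] sz [42.  46.5] ang 14.9 z [84.  85.1 86.2] mean [ 585.8 -327.5   85.1]
plate 1213 c [550.2  43.8] sz [125.7 232.3] ang 11.8 z [32.8 36.  39.1] mean [546.9  44.2  36. ]
```

View pics/w7.png

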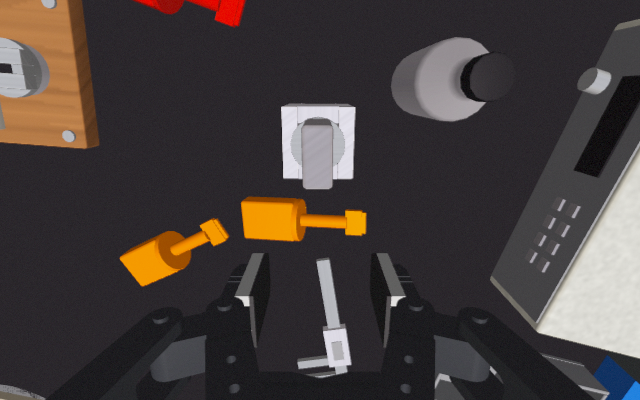

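The key is back home in the stand at (317,150), with its handle top and flange at their original heights. I'll do a quick final check of both clamp angles from the top camera before handing in.

```bash
python3 - <<'E'
from h import *
t=get_image("top"); W=cloud(t); z=W[...,2]
m=(abs(z-58.5)<6)&(W[...,0]>450)&(W[...,0]<640)&(W[...,1]>-90)&(W[...,1]<190)
n,l=cv2.connectedComponents(m.astype(np.uint8)); A=[]
for i in range(1,n):
    if (l==i).sum()>60: rect(W[l==i],"head")
s=status.read_state(); print(s["force"],s["qd"].max())
print(ctrl.finish_job())
E
```

```text
head 186 c [563.3 -34.2] sz [34.2 51.5] ang 12.0 z [55.3 59.3 63. ] mean [563.2 -34.4  59.2]
head 189 c [531.3 122.3] sz [34.2 51.3] ang 10.8 z [55.4 59.4 62.9] mean [531.1 122.2  59.1]
[0.71197342 0.37941875 0.63089451] 0.0048383459279774735
the job is handed in; nothing more can be done
None
```

Both clamps are turned against their stops with tongues straight across the plate, the key is fully home in its stand and released, and the job is handed in; no listed bystander was touched, though the four red and orange look-alike keys, standing unsupported, toppled by themselves early on.

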